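# Set the bag sealer's time wheel one click and press its arm shut

## Robot

A 6-joint arm with a two-finger parallel gripper is mounted at the origin on a cart in front of the work surface, level with it; the furniture and walls round the work are solid. World frame = base frame: x ahead of the robot, y to its left, z up, the work surface at z = 0. Lengths are in m, angles in rad, forces in N, time in s.
With the tool pointing down it reaches from about 0.35 to 0.775 m from the base axis. Payload 7.3 kg.
Tool frame: the origin (TCP) lies at the very end of the fingers, on their centre line; the grasp point (between the pads) lies 19 mm behind it; x points along the fingers, y is the direction in which the jaws open and shut, and the axes are right-handed (so a half turn about x gives the same grasp; the last joint's range is limited). The gripper opens to 92 mm and grips with 3 to 60 N. Pads are 19 mm wide; open, the fingers measure 130 mm over their backs; the gripper's body (75 mm by 190 mm) begins 47 mm behind the grasp point.
Start: joints at [0.99, 0.342, 1.524, -0, 1.275, -0.146], TCP at [0.221, 0.476, 0.227] pointing down, gripper open.
Joint ranges: [-2.53, 2.53], [-0.77, 2.02], [0.04, 2.7], [-1, 4.14], [0.28, 2.66], [-3.11, 3.11]. Speed limits (rad/s): [2.57, 2.57, 3.14, 3.14, 3.14, 3.14].

## Interface

Orientations are given as [roll, pitch, yaw] about the fixed x, y, z axes, in that order (R = Rz(yaw) Ry(pitch) Rx(roll)).
In Python, from cell import robot gives the robot as it stands.
- The arm moves only by the tool play_rows, never from a script. Its argument "moves" is a list that holds one entry, the list of rows, each a list of 5 numbers: the shift along the tool's x, y, z in m, then the turn about the tool's x in degrees, then the opening, from -1 (shut) to 1 (fully open), so that 0 is half open. A call has exactly 10 rows; each row shifts and turns the pose as measured when the row begins, along the tool's axes as they then stand; what a row does not reach is not made up. A row lasts 1/10 s, in which the tool goes at most 50 mm and 8.59 degrees, less where a joint would pass 70% of its speed; a pose out of reach is approached as far as the arm can. A call with a gripper value outside its range is refused whole. The fingers move at their own pace and stop on an object; "grip_force" is the grip in N (left out, the last holds). Time passes only in rows, so rows that do not move let the fingers close, or fill a call up. It gives the time, the measured TCP pose, the force and the opening at its end, in the units of the state.
- robot.observe(): the state, without advancing time (a new reading comes with each control period).
- robot.read_camera(name): name is "scene" or "side" or "wrist"; returns the picture (384x512x3 uint8, red, green, blue); there is no depth.
- robot.get_calibration(name): a dict with "mtx" (3x3 intrinsics, pixels), "k1" (the pictures are not rectified: a ray, as slopes to the right and down, at radius r is drawn at 1 + k1 r^2 times it, then the intrinsics apply), "view" (4x4, takes a point from world to camera coordinates). Camera axes: x right, y up, looking along -z (the intrinsics and any distortion apply to the point x, -y, -z); pixel columns grow to the right and rows downward; lengths in m; the calibration is good to about 2 mm. A picture is of the moment at which its call begins: read the wrist's pose just before it. get_calibration takes no time and is no camera call; for the wrist camera it gives the pose at the moment of the call.
- robot.hand_in(): hands the job in, once; it reports no verdict.
Trained networks look in the newest picture that a camera, given by its name, has taken for a name from the list of things; names that differ only in an ending like _2 or _b are one class to them, and where a whole thing is asked for, a point or a joint stands for the part that bears it (a point fixed in the world has none). Each returns a list of dicts, best first, with "score" (0 to 1); they miss things now and then, are a little off and sometimes report something else, mostly with a low value. They report only what shows in the picture. A call takes as long as a camera call.
- robot.spot_in(camera, label): "point" ([column, row] in pixels, amid what is visible of it).
The state is a dict: "time": time; "qpos": joint angles; "qvel": joint speeds; "joint_efforts": joint torques, N m; "tool_pos": TCP position; "tool_rot": TCP orientation; "contact_force": force on the tool from outside, world axes, zero at the start; "torque": the same for the moment, N m; "opening": finger opening in m.
Only numpy, scipy, OpenCV 4.12 (cv2) and the standard library are available. Lean on these libraries where they do the work, as an engineer would, in place of code of your own. Each camera call takes 0.05 s, during which the arm holds its last target.

## Task

The next plums go into the thick bags, whose setting is marked with the orange dot. With a fingertip, roll the bag sealer's knurled time wheel one click until its white line stands at the orange dot, and let go of it so that it rests in its detent; only then press the sealing arm down until the jaws are fully shut, for a trial run, and finish while still holding it shut. Leave the other things on the table where they are.

Things in the scene. Friction and masses are not known exactly. Their poses are not given: they have to be found in the camera images.
- sealer: table-top bag sealer, blue-grey, standing firmly on the table (it cannot be shifted), 330 mm long along its own y, origin on the table under the middle of its jaw rail (the rail is 40 mm wide, 60 high). Own x points away from the operator, y to the operator's left, z up; turned up to 0.3 rad about z. At its left end a control box, x -90 to +50 mm, y +62 to +174 mm, with a flat light-grey deck 68 mm above the table; at its right end the paddle of the sealing arm.
- wheel_top (a point): fixed point of the sealer: highest point of the knurled time wheel, 80 mm above the table, at sealer x -30, y +114 mm. The wheel is black, radius 35 mm, 22 mm wide, its axle lies along the sealer's y, 45 mm above the table; only its rim stands up out of a slot in the deck between raised cheeks 73.5 mm high, 6.5 mm above them. A fingertip pressed down on it with about 4 to 15 N and stroked along the sealer's x rolls it by friction. The wheel itself is rigid.
- time_wheel (a joint): angle of the time wheel, rad. 0: the white line is on top; it grows as the top of the wheel rolls along the sealer's +x (away from the operator). It clicks (springs) into the nearest of five detents at -0.838, -0.419, 0, 0.419, 0.838 as soon as the finger leaves it, so one click is 14.7 mm of rim, and anything between 7.5 and 21 mm of roll ends in the next detent. About 1.4 N along the rim takes it over a click. It stands at 0 at the start.
- wheel_line (a point): the white line across the rim of the wheel (turns with the wheel, 35 mm from its axle)
- orange_setting (a point): the point of the wheel's rim where the white line stands when it is in the detent of the orange dot. The dot (10 mm) is stuck on the cheek of the slot 23 mm to the right of it (sealer -y). It lies one click from the middle, on the +x side or on the -x side of wheel_top.
- green_setting (a point): the same for the green dot, one click from the middle on the other side
- paddle_top (a point): centre of the top face of the arm's black paddle, 96 mm along the sealer's x, 58 mm along y, 13 thick; moves with the arm. About 158 mm above the table at the start, 93 mm when the arm is shut (then at sealer x 0, y -173 mm, and level)
- seal_arm: the sealing arm: a light-grey bar 26 mm wide with the paddle at its free end; its origin lies on its hinge (sealer x 0, y +62 mm, 80 mm above the table), its -y axis along the arm
- jaw_angle (a joint): angle of the sealing arm, rad: 0 open (stop), 0.28 shut (stop, jaws together). A return spring lifts it: pressing down on the paddle takes about 1 N at first and about 5 N shut.
- plums_right: clear cup of plums, 110 mm wide, 46 high, right of the sealer; bystander
- plums_back: clear cup of plums with a lid, 113 mm wide, 52 high, behind the sealer; bystander
- lids: stack of flat white lids, 153 mm wide, 21 high, behind the sealer; bystander
- tape: roll of beige packing tape lying flat, 83 mm wide, 24 high, far left; bystander
- shears: yellow-handled scissors lying flat, 206 x 84 mm, 11 high, at the near edge; bystander
- pen: black and white marker pen, 130 mm long, at the near edge; bystander
- packs: stack of clear nested packs, 112 mm wide, 148 high, left of the sealer; bystander

How it is judged:
By the outcome, as a careful person would: the job done as asked, in the order asked, and still so for the second after the job is handed in, while the arm keeps its last pose, push and grip.
It also fails if it takes over 40 s, if anything falls off the work surface, if the arm or the gripper's body presses on something with over 40 N, if the wrist force passes 120 N, or if a joint passes its speed limit or range.

## Working session

There is one attempt and no reset: what is moved stays moved. The work goes in short steps, Python scripts to look and compute and a tool call to move; the robot and the scene stay as the last step left them, time stands still between calls to the robot, and variables do not carry over. Pictures are saved under pics/ and viewed, and the job is handed in when it is done.

Besides the shell and the picture viewer there is one more tool, called after "Emit:" by a JSON object that holds its "method" and its "body", one argument or row to a line. play_rows: Moves the arm, as the interface text tells. Its arguments: {"type":"object","properties":{"moves":{"type":"array"},"grip_force":{"type":"number"}},"required":["moves"]}

```bash
mkdir -p pics; cat > h.py <<'E'
import numpy as np, cv2
from cell import robot
def snap(cam,fn):
    im=robot.read_camera(cam); cv2.imwrite('pics/'+fn,im[:,:,::-1]); return im
def ray(cam,uv,cal=None):
    c=cal or robot.get_calibration(cam); K=np.array(c['mtx']); V=np.array(c['view']); k=float(c['k1'])
    d=np.array([(uv[0]-K[0,2])/K[0,0],(uv[1]-K[1,2])/K[1,1]]); u=d.copy()
    for _ in range(30): u=d/(1+k*(u@u))
    R=V[:3,:3]; o=-R.T@V[:3,3]; return o,R.T@np.array([u[0],-u[1],-1.0])
def atz(cam,uv,z,cal=None):
    o,d=ray(cam,uv,cal); return o+d*(z-o[2])/d[2]
def proj(cam,p,cal=None):
    c=cal or robot.get_calibration(cam); K=np.array(c['mtx']); V=np.array(c['view']); k=float(c['k1'])
    q=V[:3,:3]@np.array(p)+V[:3,3]; u=np.array([q[0],-q[1]])/-q[2]; u=u*(1+k*(u@u))
    return np.array([K[0,0]*u[0]+K[0,2],K[1,1]*u[1]+K[1,2]])
E
python3 - <<'E'
from h import *
for c in ['scene','side','wrist']:
    snap(c,c+'0.png')
    for n in ['sealer','wheel_top','wheel_line','orange_setting','green_setting','paddle_top']:
        r=robot.spot_in(c,n)
        print(c,n,[(np.round(x['point'],1).tolist(),round(x['score'],2)) for x in r[:2]])
    cc=robot.get_calibration(c);print(np.round(np.linalg.inv(cc['view'])[:3,3],3))
print(robot.observe())
E
```

```text
scene sealer [([282.8, 203.8], 0.71), ([349.6, 157.1], 0.57)]
scene wheel_top [([284.0, 204.9], 0.6)]
scene wheel_line [([264.5, 168.4], 0.6)]
scene orange_setting [([316.4, 171.3], 0.67)]
scene green_setting [([275.3, 280.7], 0.5)]
scene paddle_top [([316.6, 174.0], 0.95), ([129.3, 270.6], 0.31)]
[-0.341  0.791  0.869]
side sealer [([279.0, 204.3], 0.68)]
side wheel_top [([284.3, 206.9], 0.74)]
side wheel_line [([256.4, 206.4], 0.44)]
side orange_setting []
side green_setting []
side paddle_top [([304.6, 185.5], 0.65), ([152.0, 259.5], 0.47)]
[-0.497  0.569  0.878]
wrist sealer []
wrist wheel_top []
wrist wheel_line []
wrist orange_setting []
wrist green_setting []
wrist paddle_top []
[0.154 0.507 0.385]
{'time': 1.05, 'qpos': array([ 9.90005612e-01,  3.41987008e-01,  1.52411050e+00, -1.61273466e-05,
        1.27539936e+00, -1.45995568e-01]), 'qvel': array([ 0.00108069,  0.00055502, -0.00071754,  0.00042059,  0.00124507,
       -0.00044914]), 'joint_efforts': array([ 4.48299543e-04, -4.31146109e+01, -2.44479775e+01,  7.18065212e-02,
        4.85402124e-02,  1.16214942e-06]), 'tool_pos': array([0.22113259, 0.47617173, 0.22674358]), 'tool_rot': array([1.2650919 , 1.57069931, 0.83030145]), 'contact_force': array([ 0.47305871, -0.18796995, -0.10454555]), 'torque': array([ 0.0084094 , -0.07450456,  0.00360568]), 'opening': 0.09173806558668669}
```

View pics/scene0.png

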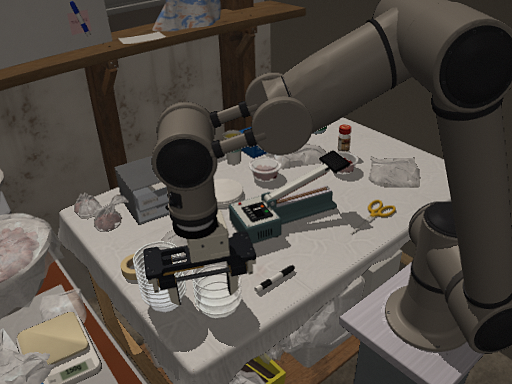

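View pics/side0.png

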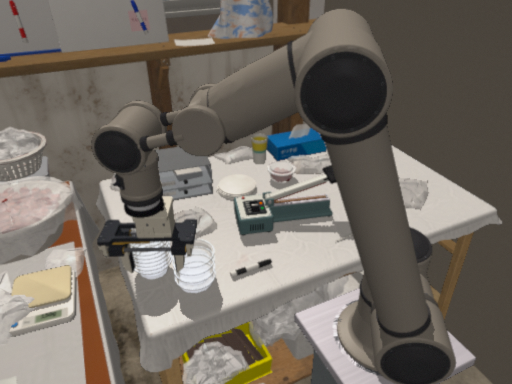

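View pics/wrist0.png

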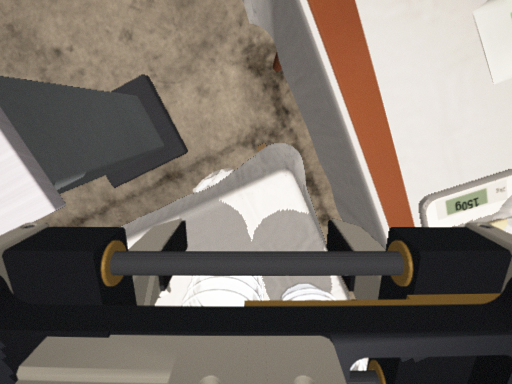

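The scene picture shows the sealer's control box at about (258,212) and its paddle at (335,160). In the side picture the box is at (255,213). The wrist camera sees only the packs and the table edge. I'll zoom in next.

```bash
python3 - <<'E'
import cv2
a=cv2.imread('pics/scene0.png')[140:250,220:370]; b=cv2.imread('pics/side0.png')[155:245,225:345]
cv2.imwrite('pics/sz.png',cv2.resize(a,None,fx=5,fy=5,interpolation=cv2.INTER_CUBIC))
cv2.imwrite('pics/dz.png',cv2.resize(b,None,fx=6,fy=6,interpolation=cv2.INTER_CUBIC))
E
```

```text
(no output)
```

View pics/sz.png

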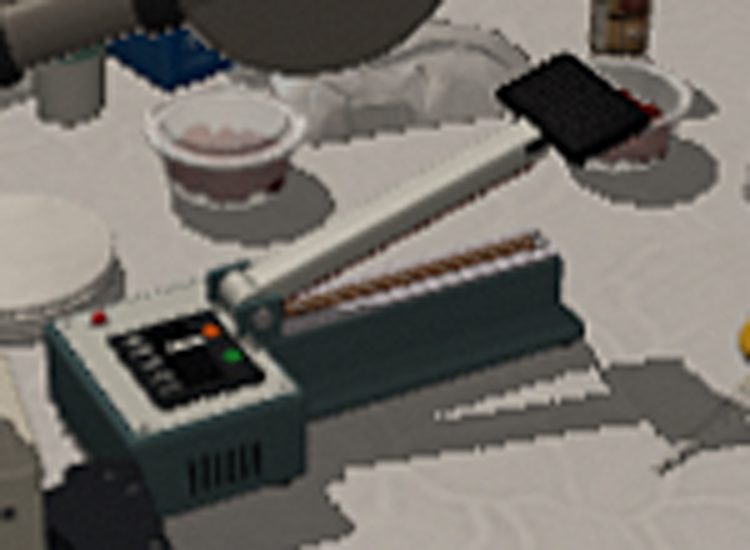

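View pics/dz.png

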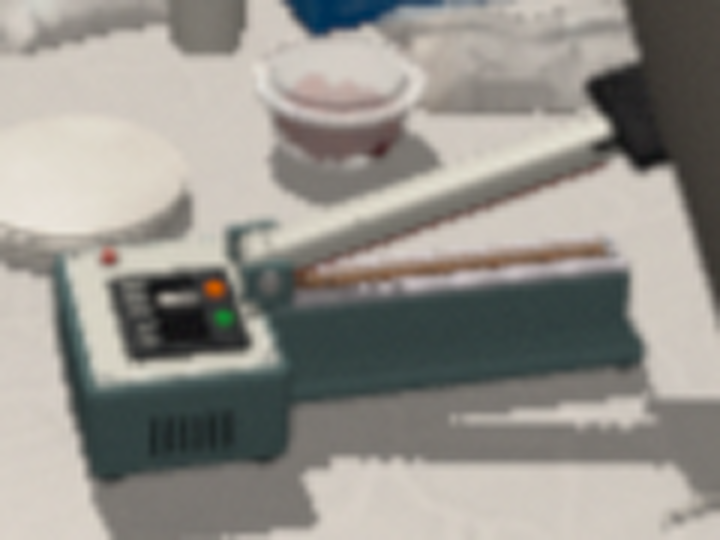

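Both views show the orange dot on the far (+x) side, at zoomed scene (210,330), with green nearer at (232,356). I'll fit the sealer's pose from the landmarks.

```bash
cat > fit.py <<'E'
from h import *
from scipy.optimize import least_squares
L={'o':(-.0158,.091,.0735),'g':(-.0442,.091,.0735),'w':(-.03,.114,.080),'nl':(-.09,.174,.068),'nr':(-.09,.062,.068),'fl':(.05,.174,.068),
'p':(0,-.160,.1575),'pfl':(.048,-.131-.00,.166),'pnr':(-.048,-.188,.149)}
# paddle far-left = nearer hinge (y larger, lower)
c,s=np.cos(.28),np.sin(.28)
def pad(x,dy): # along arm offset
    r=235-dy; return (x,.062-(r*c-13*s)/1e3,.080+(r*s+13*c)/1e3)
L['pnl']=pad(-.048,29);L['pfl']=pad(.048,29);L['pnr']=pad(-.048,-29);L['pfr']=pad(.048,-29)
S={'o':(210,330),'g':(232,356),'w':(185,343),'nl':(138,440),'nr':(302,393),'fl':(50,325),'pnl':(572,158),'pfl':(498,92),'pfr':(568,54),'pnr':(652,118)}
D={'o':(215,289),'g':(223,318),'w':(180,298),'nl':(92,388),'nr':(287,372),'fl':(62,257)}
obs=[('scene',k,(220+u/5-.4,140+v/5-.4)) for k,(u,v) in S.items()]+[('side',k,(225+u/6-.4,155+v/6-.4)) for k,(u,v) in D.items()]
cal={x:robot.get_calibration(x) for x in('scene','side')}
def W(q,p):
    c,s=np.cos(q[2]),np.sin(q[2]); return np.array([q[0]+c*p[0]-s*p[1],q[1]+s*p[0]+c*p[1],p[2]])
def res(q): return np.concatenate([proj(a,W(q,L[k]),cal[a])-np.array(uv) for a,k,uv in obs])
if __name__=='__main__':
    r=least_squares(res,[.5,0,0],loss='soft_l1'); q=r.x; print(np.round(q,4))
    for (a,k,_),e in zip(obs,res(q).reshape(-1,2)): print(a,k,np.round(e,1))
    for n,p in [('w',L['w']),('o',L['o']),('pad',L['p']),('padshut',(0,-.173,.093))]: print(n,np.round(W(q,p),4))
E
python3 fit.py
```

```text
[ 0.5377 -0.0293 -0.2822]
scene o [0.1 0.1]
scene g [-0.3 -0.1]
scene w [-0.2  0.1]
scene nl [-2.   0.9]
scene nr [ 1.7 -0.1]
scene fl [-2.1 -1.9]
scene pnl [0.4 0.3]
scene pfl [-0.9 -0.6]
scene pfr [ 0.8 -1.2]
scene pnr [ 0.7 -0.4]
side o [0.4 0.3]
side g [0.6 0.3]
side w [0.1 0.3]
side nl [-1.  1.]
side nr [1.3 0. ]
side fl [-1.1 -1.5]
w [0.5406 0.0886 0.08  ]
o [0.5479 0.0625 0.0735]
pad [ 0.4932 -0.183   0.1575]
padshut [ 0.4895 -0.1954  0.093 ]
```

```bash
cat > t.py <<'E'
from h import *
from scipy.spatial.transform import Rotation as Ro
Q=np.array([0.5377,-0.0293,-0.2822])
def rel(target):
    s=robot.observe(); R=Ro.from_euler('xyz',s['tool_rot']).as_matrix(); d=R.T@(np.array(target)-s['tool_pos'])
    sx=np.array([np.cos(Q[2]),np.sin(Q[2]),0]); 
    a=np.degrees(np.arctan2(R[1,1],R[0,1]))
    print('t',s['time'],'pos',np.round(s['tool_pos'],4),'tooly az',round(a,2),'sealer x az',round(np.degrees(Q[2]),1),'toolx',np.round(R[:,0],3),'F',np.round(s['contact_force'],2),'open',round(s['opening'],4))
    print('tool shift',np.round(d,4),'sealer x in tool',np.round(R.T@sx,4))
def P(p):
    c,s=np.cos(Q[2]),np.sin(Q[2]); return [Q[0]+c*p[0]-s*p[1],Q[1]+s*p[0]+c*p[1],p[2]]
E
python3 -c "
from t import *
rel(P((-.037,.114,.13)))"
```

```text
t 1.05 pos [0.2211 0.4762 0.2267] tooly az 65.09 sealer x az -16.2 toolx [ 0.  0. -1.] F [ 0.47 -0.19 -0.1 ] open 0.0917
tool shift [ 0.0967 -0.2181  0.4461] sealer x in tool [0.     0.152  0.9884]
```

Emit:
{"method": "play_rows", "body": {
  "moves": [
    [[0,-0.021,0.044,0,-1],[0,-0.021,0.044,0,-1],[0,-0.021,0.044,0,-1],[0,-0.021,0.044,0,-1],[0,-0.021,0.044,0,-1],[0,-0.021,0.044,0,-1],[0,-0.021,0.044,0,-1],[0,-0.021,0.044,0,-1],[0,-0.021,0.044,-4.5,-1],[0,-0.021,0.044,-4.5,-1]]
  ],
  "grip_force": 20
}}

```text
time: 2.05
tool_pos: [0.5413, 0.0983, 0.2273]
tool_rot: [1.134, 1.565, 0.872]
contact_force: [-0.3, 0.6, 0.3]
opening: 0.0165
```

```bash
python3 -c "
from t import *
rel(P((-.037,.114,.13)))"
```

```text
t 2.05 pos [0.5413 0.0983 0.2273] tooly az 75.01 sealer x az -16.2 toolx [ 0.004  0.004 -1.   ] F [-0.26  0.56  0.33] open 0.0165
tool shift [ 0.0973 -0.0099 -0.0053] sealer x in tool [ 0.0022 -0.0205  0.9998]
```

Emit:
{"method": "play_rows", "body": {
  "moves": [
    [[0.015,-0.003,-0.002,0.7,-1],[0.02,-0.003,-0.002,0,-1],[0.02,-0.003,-0.001,0,-1],[0.02,-0.001,0,0,-1],[0.01,0,0,0,-1],[0.006,0,0,0,-1],[0.003,0,0,0,-1],[0.002,0,0,0,-1],[0,0,0,0,-1],[0,0,0,0,-1]]
  ]
}}

```text
time: 3.05
tool_pos: [0.5413, 0.0832, 0.1297]
tool_rot: [0.536, 1.559, 0.255]
contact_force: [-0.0, 0.3, 0.4]
opening: 0.0001
```

```bash
python3 -c "
from t import *
c=robot.get_calibration('wrist')
rel(P((-.037,.114,.085)))
im=snap('wrist','w1.png')
for n,p in dict(w=(-.03,.114,.08),o=(-.0158,.091,.0735),g=(-.0442,.091,.0735)).items(): print(n,proj('wrist',P(p),c))
snap('scene','s1.png')
import cv2
a=cv2.imread('pics/s1.png')[140:250,220:370]
cv2.imwrite('pics/s1z.png',cv2.resize(a,None,fx=5,fy=5,interpolation=cv2.INTER_CUBIC))
"
```

```text
t 3.05 pos [0.5413 0.0832 0.1297] tooly az 73.9 sealer x az -16.2 toolx [ 0.012  0.003 -1.   ] F [-0.04  0.26  0.43] open 0.0001
tool shift [ 0.0446  0.0047 -0.0096] sealer x in tool [ 0.0102 -0.0012  0.9999]
w [262.20401428 204.00522477]
o [235.33572311 216.9729725 ]
g [234.59050002 185.38095794]
```

View pics/w1.png

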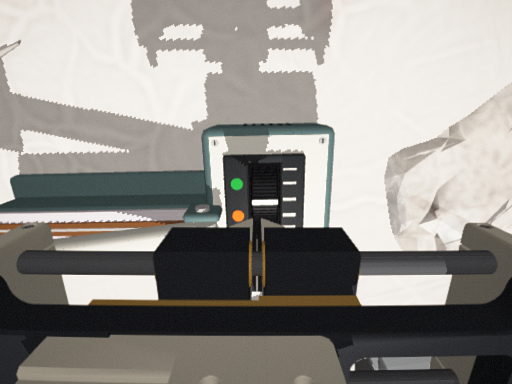

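View pics/s1z.png

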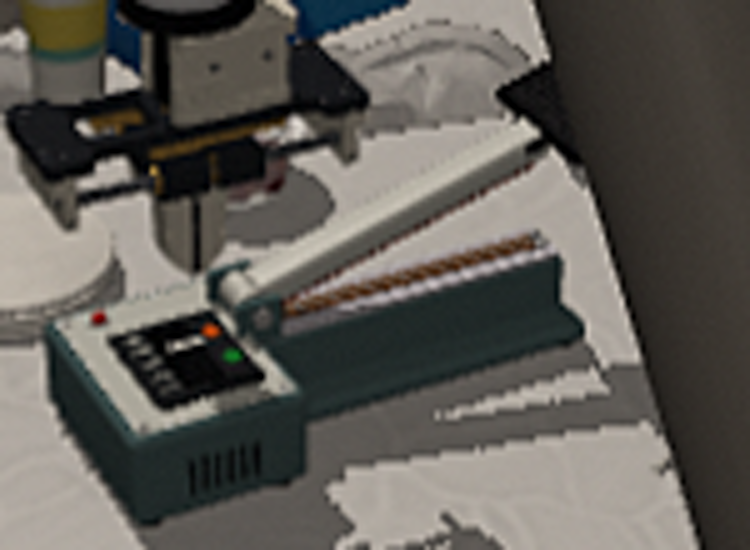

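The wrist picture shows the white line at (264,202), orange at (238,216) and green at (237,184). All are within 2–3 px of where the fit predicted. Next I descend to just above the wheel.

Emit:
{"method": "play_rows", "body": {
  "moves": [
    [[0.01,0.002,-0.004,0,-1],[0.01,0.002,-0.003,0,-1],[0.01,0.001,-0.002,0,-1],[0.006,0,-0.001,0,-1],[0.004,0,0,0,-1],[0.002,0,0,0,-1],[0.001,0,0,0,-1],[0.001,0,0,0,-1],[0,0,0,0,-1],[0,0,0,0,-1]]
  ]
}}

```text
time: 4.15
tool_pos: [0.5328, 0.0916, 0.0817]
tool_rot: [0.537, 1.559, 0.256]
contact_force: [-0.4, 0.2, 0.2]
opening: 0.0005
```

```bash
python3 -c "
from t import *
rel(P((-.037,.114,.08)))
"
```

```text
t 4.15 pos [0.5328 0.0916 0.0817] tooly az 73.9 sealer x az -16.2 toolx [ 0.012  0.003 -1.   ] F [-0.36  0.21  0.23] open 0.0005
tool shift [ 0.0017 -0.0008  0.0013] sealer x in tool [ 0.0103 -0.0012  0.9999]
```

Emit:
{"method": "play_rows", "body": {
  "moves": [
    [[0.0005,0,0,0,-1],[0.0005,0,0,0,-1],[0.0005,0,0,0,-1],[0.0005,0,0,0,-1],[0.0005,0,0,0,-1],[0.0005,0,0,0,-1],[0.0005,0,0,0,-1],[0.0005,0,0,0,-1],[0.0005,0,0,0,-1],[0.0005,0,0,0,-1]]
  ]
}}

```text
time: 5.15
tool_pos: [0.5351, 0.0912, 0.0801]
tool_rot: [0.408, 1.552, 0.127]
contact_force: [-2.0, -0.0, 6.2]
opening: 0.0003
```

```bash
python3 -c "
from t import *
rel(P((-.037,.114,.08)))
"
```

```text
t 5.15 pos [0.5351 0.0912 0.0801] tooly az 73.91 sealer x az -16.2 toolx [ 0.018  0.002 -1.   ] F [-1.98 -0.01  6.25] open 0.0003
tool shift [ 0.     -0.001  -0.0009] sealer x in tool [ 0.0168 -0.0014  0.9999]
```

Emit:
{"method": "play_rows", "body": {
  "moves": [
    [[0.0006,0,0.002,0,-1],[0.0006,0,0.002,0,-1],[0.0006,0,0.002,0,-1],[0.0006,0,0.002,0,-1],[0.0006,0,0.002,0,-1],[0.0006,0,0.002,0,-1],[0.0005,0,0.001,0,-1],[0.0005,0,0,0,-1],[0.0005,0,0,0,-1],[0.0005,0,0,0,-1]]
  ]
}}

```text
time: 6.15
tool_pos: [0.5513, 0.0868, 0.0798]
tool_rot: [0.342, 1.544, 0.062]
contact_force: [-0.5, -1.0, 6.9]
opening: 0.0004
```

```bash
python3 -c "
from t import *
c=robot.get_calibration('wrist')
rel(P((-.037,.114,.08)))
snap('wrist','w2.png')
snap('scene','s2.png')
import cv2
a=cv2.imread('pics/s2.png')[180:230,230:290]
b=cv2.imread('pics/w2.png')[100:300,160:360]
a=cv2.resize(a,(480,400),interpolation=cv2.INTER_CUBIC);b=cv2.resize(b,(400,400))
cv2.imwrite('pics/c2.png',cv2.resize(cv2.hconcat([a,b]),(790,360)))
"
```

```text
t 6.15 pos [0.5513 0.0868 0.0798] tooly az 73.92 sealer x az -16.2 toolx [ 0.027  0.002 -1.   ] F [-0.54 -1.04  6.87] open 0.0004
tool shift [-0.0007 -0.0013 -0.0177] sealer x in tool [ 0.0256 -0.0016  0.9997]
```

View pics/c2.png

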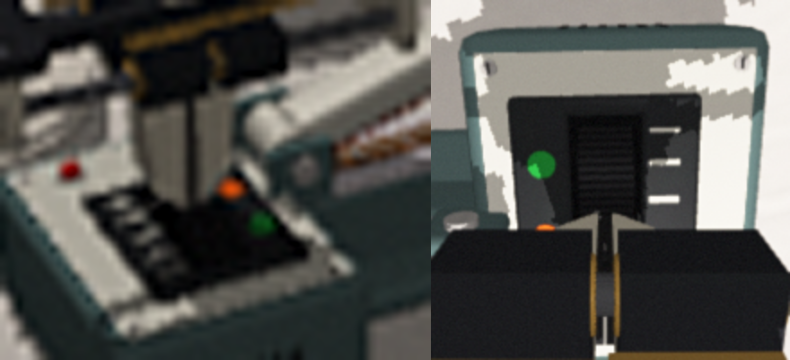

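The finger has stroked about 17 mm from first contact, within the 7.5–21 mm window, and it hides the white line. I lift straight up and check.

Emit:
{"method": "play_rows", "body": {
  "moves": [
    [[-0.01,0,0,0,-1],[-0.02,0,0,0,-1],[-0.03,0,0,0,-1],[-0.03,0,0,0,-1],[-0.02,0,0,0,-1],[-0.01,0,0,0,-1],[0,0,0,0,-1],[0,0,0,0,-1],[0,0,0,0,-1],[0,0,0,0,-1]]
  ]
}}

```text
time: 7.25
tool_pos: [0.5445, 0.0871, 0.2005]
tool_rot: [0.468, 1.556, 0.187]
contact_force: [-0.7, -0.1, -0.2]
opening: 0.0008
```

```bash
python3 -c "
from t import *
c=robot.get_calibration('wrist')
rel(P((0,-.160,.19)))
for n,p in dict(w=(-.03,.114,.08),o=(-.0158,.114,.077),g=(-.0442,.091,.0735)).items(): print(n,proj('wrist',P(p),c), proj('scene',P(p)))
snap('wrist','w3.png')
snap('scene','s3.png')
print(robot.spot_in('wrist','wheel_line'),robot.spot_in('wrist','orange_setting'),robot.spot_in('scene','wheel_line'))
import cv2
a=cv2.imread('pics/s3.png')[180:230,230:290]
b=cv2.imread('pics/w3.png')[100:300,160:360]
a=cv2.resize(a,(480,400),interpolation=cv2.INTER_CUBIC);b=cv2.resize(b,(400,400))
cv2.imwrite('pics/c3.png',cv2.resize(cv2.hconcat([a,b]),(790,360)))
"
```

```text
t 7.25 pos [0.5445 0.0871 0.2005] tooly az 73.91 sealer x az -16.2 toolx [ 0.015  0.003 -1.   ] F [-0.74 -0.08 -0.15] open 0.0008
tool shift [ 0.009  -0.2738  0.0254] sealer x in tool [ 0.0133 -0.0014  0.9999]
w [256.05242318 179.99771087] [256.38950765 208.30932527]
o [256.02681979 191.73652644] [254.48022299 206.63202421]
g [234.91208948 165.87358628] [265.70345259 210.71254334]
[{'point': [255.0, 176.5], 'score': 0.96}] [{'point': [236.5, 189.5], 'score': 0.41}] []
```

View pics/c3.png

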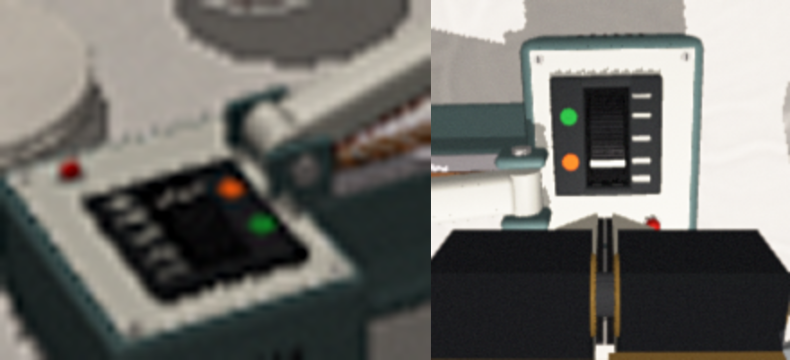

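The line now stands level with the orange dot: in the right panel the line is at row 163 and the dot at row 161. The wheel is released. The spotter's wheel_line, (255,176), fell mid-wheel and is wrong against the picture. Next I move over the paddle.

Emit:
{"method": "play_rows", "body": {
  "moves": [
    [[-0.002,-0.02,0.002,0,-1],[0,-0.035,0.003,0,-1],[0,-0.04,0.003,0,-1],[0,-0.04,0.003,0,-1],[0,-0.04,0.003,0,-1],[0,-0.04,0.003,0,-1],[0,-0.03,0.003,0,-1],[0,-0.015,0.003,0,-1],[0,-0.006,0.001,0,-1],[0,0,0,0,-1]]
  ]
}}

```text
time: 8.5
tool_pos: [0.493, -0.1842, 0.201]
tool_rot: [0.438, 1.553, 0.16]
contact_force: [-0.4, 0.1, -0.3]
opening: 0.0002
```

```bash
python3 -c "
from t import *
rel(P((0,-.160,.158)))
rel(P((0,-.173,.093)))
"
```

```text
t 8.5 pos [ 0.493  -0.1842  0.201 ] tooly az 74.06 sealer x az -16.2 toolx [ 0.018  0.003 -1.   ] F [-0.43  0.08 -0.25] open 0.0002
tool shift [ 0.043   0.0009 -0.0009] sealer x in tool [ 0.0161 -0.0039  0.9999]
t 8.5 pos [ 0.493  -0.1842  0.201 ] tooly az 74.06 sealer x az -16.2 toolx [ 0.018  0.003 -1.   ] F [-0.43  0.08 -0.25] open 0.0002
tool shift [ 0.1079 -0.0126 -0.002 ] sealer x in tool [ 0.0161 -0.0039  0.9999]
```

Now down onto the paddle and most of the way to shut.

Emit:
{"method": "play_rows", "body": {
  "moves": [
    [[0.015,0,0,0,-1],[0.015,0,0,0,-1],[0.008,0,0,0,-1],[0.008,-0.001,0,0,-1],[0.008,-0.002,0,0,-1],[0.008,-0.002,0,0,-1],[0.008,-0.002,0,0,-1],[0.008,-0.001,0,0,-1],[0.006,-0.001,0,0,-1],[0.004,0,0,0,-1]]
  ]
}}

```text
time: 9.5
tool_pos: [0.4942, -0.1902, 0.111]
tool_rot: [0.297, 1.549, 0.024]
contact_force: [-2.1, -0.9, 4.4]
opening: 0.0003
```

```bash
python3 -c "
from t import *
rel(P((0,-.173,.093)))
"
```

```text
t 9.5 pos [ 0.4942 -0.1902  0.111 ] tooly az 74.33 sealer x az -16.2 toolx [ 0.022  0.001 -1.   ] F [-2.07 -0.94  4.44] open 0.0003
tool shift [ 0.0179 -0.0065 -0.0035] sealer x in tool [ 0.0207 -0.0088  0.9997]
```

Emit:
{"method": "play_rows", "body": {
  "moves": [
    [[0.005,-0.001,-0.001,0,-1],[0.005,-0.001,-0.001,0,-1],[0.004,-0.001,-0.001,0,-1],[0.003,0,0,0,-1],[0.002,0,0,0,-1],[0.0015,0,0,0,-1],[0.0015,0,0,0,-1],[0.0015,0,0,0,-1],[0.0015,0,0,0,-1],[0.0015,0,0,0,-1]]
  ]
}}

```text
time: 10.5
tool_pos: [0.4933, -0.1923, 0.092]
tool_rot: [0.172, 1.54, -0.1]
contact_force: [-2.4, 3.1, 16.9]
opening: 0.0004
```

```bash
python3 -c "
from t import *
rel(P((0,-.173,.093)))
"
```

```text
t 10.5 pos [ 0.4933 -0.1923  0.092 ] tooly az 74.39 sealer x az -16.2 toolx [ 0.031 -0.003 -1.   ] F [-2.37  3.14 16.88] open 0.0004
tool shift [-0.0011 -0.004  -0.0027] sealer x in tool [ 0.0305 -0.0098  0.9995]
```

```bash
python3 -c "
from t import *
snap('side','d4.png');snap('wrist','w4.png');snap('scene','s4.png')
rel(P((0,-.173,.093)))
import cv2
a=cv2.imread('pics/s4.png')[140:240,220:370];b=cv2.imread('pics/w4.png');d=cv2.imread('pics/d4.png')[150:250,220:370]
a=cv2.resize(a,(400,266),interpolation=cv2.INTER_CUBIC);d=cv2.resize(d,(400,266),interpolation=cv2.INTER_CUBIC)
b=cv2.resize(b,(400,532))
cv2.imwrite('pics/c4.png',cv2.hconcat([cv2.vconcat([a,d]),b]))
"
```

```text
t 10.65 pos [ 0.4932 -0.1923  0.092 ] tooly az 74.39 sealer x az -16.2 toolx [ 0.031 -0.003 -1.   ] F [-4.23  2.64 17.89] open 0.0006
tool shift [-0.0011 -0.004  -0.0027] sealer x in tool [ 0.0305 -0.0098  0.9995]
```

View pics/c4.png

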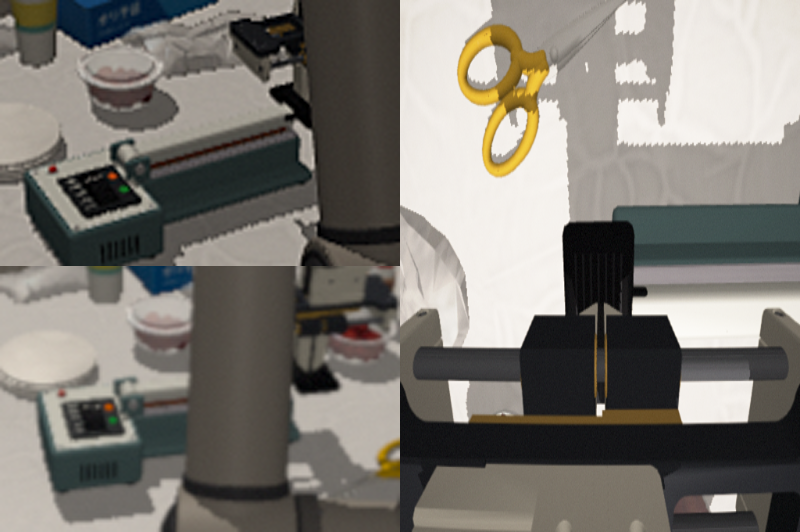

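The arm lies level on the rail, with the fingers on the paddle at about (598,300) in the right panel. The force holds at about 18 N, and the bystanders in view haven't moved.

```bash
python3 -c "
from h import *
print(robot.hand_in()); print(robot.observe()['contact_force'])"
```

```text
the job is handed in; nothing more can be done
None
the job is handed in; nothing more can be done
```

The time wheel is one click over at the orange dot, and I handed the job in with the closed fingertips still holding the sealing arm shut. No limits were hit: about 11 s elapsed on the robot's clock, and the highest contact force I read was about 18 N.

- **Wheel:** I stroked it away from the operator under about 6–7 N, moving the tip about 17 mm, then lifted straight off. After release, the wrist picture showed the white line level with the orange dot.
- **Sealing arm:** Only after that check did I press the paddle down. At hand-in the tip stood at z = 92 mm, against 93 mm given for shut. The push held steady at about 17–18 N, and the pictures showed the arm lying level on the rail.
- **Other things:** Those visible in the last pictures had not moved. Not all of them were in view.

**Check that disagreed:** After the click, the spotting network placed the white line mid-wheel, about one click short of the dot. I went by the picture instead, where the line was plain to see.

**Check that failed:** The wheel was too small or hidden to read again in the final pictures. The wheel was not touched after the release check.

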